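# Light the test box: right the lamp, hold the cover at 45 degrees

### The job

The orange inspection lamp has fallen over: stand it upright on its black foot, well centred on the round green-topped pad, and let go of it while the blue cover of the test box is still shut. Then lift the cover by its red handle and hold it open at 45 degrees so that the lamp can shine in; the cover falls shut by itself, so do not let it slam, and finish still holding it steady by the handle. Leave the headset and the other small things on the bench where they are.

Things in the scene. Friction and masses are not known exactly. Their poses are not given: they have to be found in the camera images.
- lamp: Orange square bar lamp, 40 x 40 mm in section and 125 mm long, about 0.22 kg, with a black rubber foot (the first 20 mm), a pale light band at 94 to 116 mm from the foot and a black dot on the head. Origin: centre of the underside of the foot; its z axis runs along the bar from foot to head (up when it stands). It starts lying on one of its flat sides on the bench, axis 20 mm up, foot pointing to the robot's left (+y) within 20 degrees.
- pad: Round pad fixed to the bench, 110 mm in diameter and 4 mm thick, black rubber with a green top. Origin: centre of its underside.
- box: Open-topped grey metal test box fixed to the bench, 180 (x) x 180 (y) x 100 mm high, with two lenses inside. Origin: centre of its underside; x axis level, pointing away from the robot towards the hinge side. On its -y side a thin steel arc of 90 mm radius about the hinge carries a 12 mm red bead at 45 degrees: the cover's edge lines up with the bead when the cover is at 45 degrees.
- cover (a joint): Opening angle of the blue cover in rad: 0 shut (level), grows as the handle side rises, stop at 1.3; 45 degrees is 0.785. The hinge axis is parallel to the box's y axis, over its far (+x) rim: 90 mm from the box's origin along the box's +x and 104.5 mm above the bench. The cover, 180 x 180 x 8 mm, weighs about 0.34 kg with its handle, turns freely and falls shut from every angle.
- handle_mid (a point): Middle of the grip bar of the red D-shaped handle, on the bar's axis. The handle is of 10 mm round bar, rigid with the cover and in its plane; the grip bar is 120 mm long, parallel to the hinge, 50 mm (centre) out from the cover's near edge, with a free gap of 45 mm between bar and cover and nothing below it. The point lies 104.5 mm above the bench when the cover is shut; it moves on a circle of 230 mm radius about the hinge.
- headset: Bystander: black headset, 125 x 190 x 100 mm, two lenses facing the robot, origin under its centre.
- screwdriver: Bystander: red-handled screwdriver lying flat.
- blower: Bystander: black rubber air blower with a red neck, 60 mm wide, 100 mm tall, standing.
- tape: Bystander: yellow roll of tape, 90 mm across, 25 mm high, lying flat.
- cleaner: Bystander: clear bottle with a blue cap, 50 mm wide, 110 mm tall, standing.
- swabs: Bystander: small glass jar, 56 mm wide, 60 mm tall, standing.
Not all that is in view belongs to the job. Of the things that look like the lamp, take the one that is nearest to the robot's base at the start. Of the things that look like the pad, the smaller one is meant.

How it is judged:
On the way:
1. the lamp stands upright on the pad, released, with the cover shut (angle between lamp's own z axis and vertical below 0.12 rad and horizontal distance between lamp and pad below 0.03 m and z of lamp in the frame of pad below 0.01 m and linear speed of lamp below 0.03 m/s and contact force between each of the arm, the fingers and lamp below 0.1 N and value of joint cover below 0.05 rad), for 0.2 s.
At the end, for the whole second after the job is handed in: Fingers hold the handle (over 0.3 N, grasp point within 75 mm of the grip bar's middle), cover still (under 0.05 rad/s) at 45 +- 6 degrees; lamp untouched, at rest on the pad, upright within 7 degrees, foot centre within 30 mm of the pad centre (angle between lamp's own z axis and vertical below 0.12 rad and horizontal distance between lamp and pad below 0.03 m and z of lamp in the frame of pad below 0.01 m and linear speed of lamp below 0.03 m/s and contact force between each of the arm, the fingers and lamp below 0.1 N and value of joint cover between 0.68 and 0.89 rad and velocity of joint cover between -0.05 and 0.05 rad/s and contact force between the fingers and cover above 0.3 N and distance between the grasp point and handle_mid below 0.075 m); the arm keeps its last pose, push and grip.
It fails at once if the cover slams or is dropped (falls faster than 1.5 rad/s) (velocity of joint cover below -1.5 rad/s).
It fails at once if a bystander is shifted by more than 30 mm or tipped (distance of any of headset, screwdriver, blower, tape, cleaner, swabs from where it was at the start of the episode above 0.03 m or angle between any of headset, blower, cleaner, swabs's own z axis and vertical above 0.4 rad).
It also fails if it takes over 64 s, if anything falls off the work surface, if the arm or the gripper's body presses on something with over 40 N, if the wrist force passes 120 N, or if a joint passes its speed limit or range.

### The arm

A 6-joint arm with a two-finger parallel gripper is mounted at the origin on the work surface. World frame = base frame: x ahead of the robot, y to its left, z up, the work surface at z = 0. Lengths are in m, angles in rad, forces in N, time in s.
With the tool pointing down it reaches from about 0.225 to 0.875 m from the base axis. Payload 3.4 kg.
Tool frame: the origin (TCP) lies at the very end of the fingers, on their centre line; the grasp point (between the pads) lies 19 mm behind it (manip.grasp_offset is the distance from the TCP to the grasp point, in m); x points along the fingers, y is the direction in which the jaws open and shut, and the axes are right-handed (so a half turn about x gives the same grasp; the last joint's range is limited). The gripper opens to 85 mm and grips with 20 to 120 N. Pads are 22 mm wide; open, the fingers measure 114 mm over their backs; the gripper's body (76 mm by 85 mm) begins 54 mm behind the grasp point. The pads swing forward as they close: fully open they stand 13 mm farther back than shut.
Start: joints at [1.044, 0.276, 1.505, -0, 1.361, -0.121], TCP at [0.227, 0.528, 0.231] pointing down, gripper open.
Joint ranges: [-2.89, 2.89], [-0.75, 2.08], [0.22, 2.7], [-1.18, 4.32], [0.11, 2.71], [-2.7, 2.7]. Speed limits (rad/s): [2.57, 2.57, 3.14, 3.14, 3.14, 3.14].

### API

Orientations are given as a unit quaternion [w, x, y, z].
In Python, from rig import manip gives the robot as it stands.
- The arm moves only by the tool step_arm, never from a script. Its argument "increments" is a list of rows, each an object with "grip": the opening, from 0 (shut) to 1 (fully open); "delta_pos": the shift along the world's x, y, z in m, a list of three; "twist": the turn about the world's z in degrees. A call has 1 to 10 rows; each row shifts and turns the commanded pose from where the row before left it; what a row does not reach is not made up. A row lasts 1/12 s, in which the tool goes at most 41.7 mm and 7.16 degrees, less where a joint would pass 70% of its speed; a pose out of reach is approached as far as the arm can. A call with a gripper value outside its range is refused whole. The fingers move at their own pace and stop on an object; "force" is the grip in N (left out, the last holds). Time passes only in rows, so rows that do not move let the fingers close. It gives the time, the measured TCP pose, the force and the opening at its end, in the units of the state.
- manip.get_state(): the state, without advancing time (a new reading comes with each control period).
- manip.get_image(name): name is "side" or "top"; returns a dict with "img" (400x640x3 uint8, red, green, blue), "fx", "fy", "cx", "cy" (pixels), "D" ([k1, k2, p1, p2, k3] as OpenCV has them; the pictures are not rectified), "rvec" (rotation vector, rad) and "tvec" (3), from world to camera coordinates, as OpenCV has them. Camera axes: x right, y down, z forward; pixel columns grow to the right and rows downward; lengths in m; the calibration is good to about 2 mm. A picture is of the moment at which its call begins. There is no depth.
- manip.sign_off(): hands the job in, once; it reports no verdict.
The state is a dict: "clock": time; "qpos": joint angles; "qd": joint speeds; "effort": joint torques, N m; "position": TCP position; "ee_rot": TCP orientation; "contact_force": force on the tool from outside, world axes, zero at the start; "moment": the same for the moment, N m; "width": finger opening in m.
Only numpy, scipy, OpenCV 4.12 (cv2) and the standard library are available. Lean on these libraries where they do the work, as an engineer would, in place of code of your own. Each camera call takes 0.05 s, during which the arm holds its last target. There are 200 camera calls.

## Working session

There is one attempt and no reset: what is moved stays moved. The work goes in short steps, Python scripts to look and compute and a tool call to move; the robot and the scene stay as the last step left them, time stands still between calls to the robot, and variables do not carry over. Pictures are saved under pics/ and viewed, about 8 in all and at most 12, crops included, and the job is handed in when it is done.

Besides the shell and the picture viewer there is one more tool, called after "Emit:" by a JSON object that holds its "fn" and its "kwargs". step_arm: Moves the arm, as the interface text tells. Its arguments: {"type":"object","properties":{"increments":{"type":"array"},"force":{"type":"number"}},"required":["increments"]}

```bash
mkdir -p pics; ls; cat > h.py <<'E'
import numpy as np, cv2
from rig import manip
def cam(n):
    c=manip.get_image(n); c['K']=np.array([[c['fx'],0,c['cx']],[0,c['fy'],c['cy']],[0,0,1.]]); c['D']=np.array(c['D'],float)
    c['R']=cv2.Rodrigues(np.array(c['rvec'],float))[0]; c['t']=np.array(c['tvec'],float).ravel(); return c
def onplane(c,uv,z):
    p=cv2.undistortPoints(np.array(uv,float).reshape(-1,1,2),c['K'],c['D']).reshape(-1,2)
    d=np.c_[p,np.ones(len(p))]@c['R']; o=-c['R'].T@c['t']
    return o+d*((z-o[2])/d[:,2])[:,None]
def proj(c,P): return cv2.projectPoints(np.array(P,float).reshape(-1,1,3),np.array(c['rvec'],float),c['t'],c['K'],c['D'])[0].reshape(-1,2)
def save(c,f): cv2.imwrite('pics/'+f,c['img'][:,:,::-1])
E
python3 - <<'E'
from h import *
for n in('top','side'):
    c=cam(n); save(c,n+'0.png'); print(n,-c['R'].T@c['t'],c['fx'],c['D'])
print(manip.get_state(), manip.grasp_offset)
E
```

```text
pics
top [0.50040332 0.00445752 1.6414907 ] 472.35857071845095 [-0.13721022  0.          0.          0.          0.        ]
side [ 0.28368922 -0.82188063  1.0675885 ] 510.30236524572007 [-0.10434058  0.          0.          0.          0.        ]
{'clock': 0.1, 'qpos': array([ 1.04399830e+00,  2.76540876e-01,  1.50603576e+00,  5.07916000e-05,
        1.36071147e+00, -1.20979960e-01]), 'qd': array([-6.37467512e-04, -2.29401339e-03, -3.09253881e-03,  8.25945148e-05,
       -2.37430474e-04, -1.15647165e-03]), 'effort': array([ 1.65438381e-03, -4.17701948e+01, -2.46406370e+01, -3.77734641e-04,
        5.90889249e-03, -6.31402003e-06]), 'position': array([0.2267244 , 0.52788459, 0.23050937]), 'ee_rot': array([ 0.6923917 ,  0.14193678,  0.69280654, -0.14306214]), 'contact_force': array([ 0.41692149, -0.13770065,  0.7811438 ]), 'moment': array([-0.01623073, -0.02706991, -0.00582328]), 'width': 0.08576795078500375} 0.0187
```

View pics/top0.png

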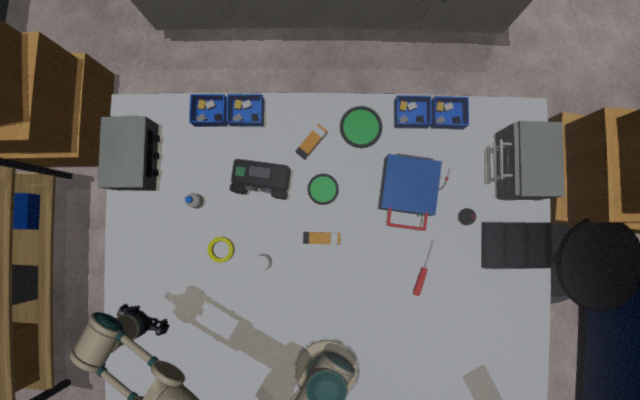

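View pics/side0.png

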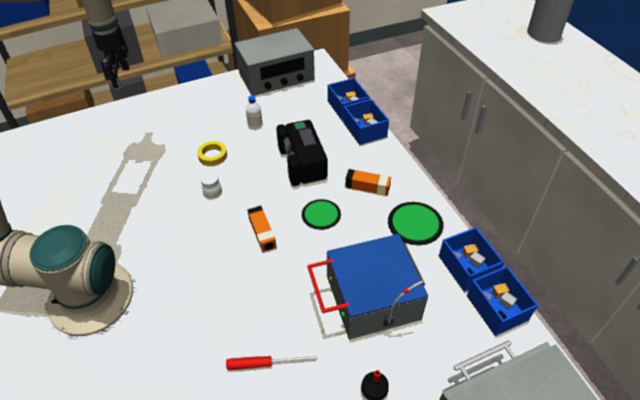

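The top view has +x up and +y left. The target lamp is at about (322,238) with its foot to the left. The small pad is at (322,189), the box at (410,185) and the red handle at about (407,224). The decoys are the lamp at (312,140) and the pad at (361,127).

```bash
cat > m.py <<'E'
from h import *
def mask(c,f):
    h=cv2.cvtColor(c['img'],cv2.COLOR_RGB2HSV).astype(int); return f(h[...,0],h[...,1],h[...,2]).astype(np.uint8)
def blobs(m,a=20):
    n,l,s,ce=cv2.connectedComponentsWithStats(m)
    return [(s[i],ce[i],(l==i)) for i in range(1,n) if s[i][4]>=a]
G=lambda h,s,v:(h>50)&(h<80)&(s>120)&(v>60)
O=lambda h,s,v:(h>8)&(h<20)&(s>150)&(v>130)
B=lambda h,s,v:(h>100)&(h<120)&(s>120)&(v>60)
R=lambda h,s,v:((h<5)|(h>174))&(s>150)&(v>100)
E
cat > a.py <<'E'
from m import *
for n in('top','side'):
    c=cam(n); print('==',n)
    for nm,f,z,a in(('green',G,.004,200),('orange',O,.04,60),('blue',B,.1085,1000),('red',R,.1045,8)):
        for s,ce,l in blobs(mask(c,f),a):
            k=cv2.findContours(l.astype(np.uint8),cv2.RETR_EXTERNAL,cv2.CHAIN_APPROX_NONE)[0][0]
            w=onplane(c,k.reshape(-1,2),z); r=cv2.minAreaRect((w[:,:2]*1000).astype(np.float32))
            if w[:,0].max()<1.1 and abs(w[:,1]).max()<.8: print(nm,s[:4],s[4],ce.round(1),'ctr',onplane(c,ce,z)[0].round(4)[:2],'rect',np.round(cv2.boxPoints(r)).tolist(),np.round(r[1]))
    # crop
    u=proj(c,[[.55,0,.05]])[0].astype(int)
    x0,y0=max(u[0]-140,0),max(u[1]-100,0)
    cv2.imwrite(f'pics/{n}1.png',cv2.resize(c['img'][y0:y0+200,x0:x0+266,::-1],None,fx=3,fy=3,interpolation=cv2.INTER_CUBIC)); print('crop',x0,y0)
E
python3 a.py
```

```text
== top
green [344 110  34  34] 911 [360.7 126.4] ctr [ 0.8522 -0.1141] rect [[792.0, -56.0], [793.0, -172.0], [912.0, -171.0], [911.0, -55.0]] [118. 116.]
green [311 177  24  25] 428 [322.2 188.5] ctr [0.6313 0.0186] rect [[587.0, 57.0], [588.0, -23.0], [672.0, -22.0], [671.0, 58.0]] [84. 80.]
blue [189  94  74  32] 1217 [226.3 110.1] ctr [0.8816 0.3399] rect [[830.0, 221.0], [936.0, 221.0], [937.0, 465.0], [831.0, 465.0]] [244. 106.]
blue [382 155  59  60] 2808 [410.9 184.2] ctr [ 0.6405 -0.2722] rect [[542.0, -349.0], [716.0, -371.0], [739.0, -195.0], [564.0, -173.0]] [177. 176.]
crop 187 111
== side
green [304 201  34  26] 706 [320.7 213.4] ctr [0.6296 0.0169] rect [[570.0, -5.0], [653.0, -42.0], [689.0, 41.0], [606.0, 77.0]] [90. 91.]
green [392 204  48  37] 1379 [415.4 222. ] ctr [ 0.8512 -0.1143] rect [[762.0, -107.0], [846.0, -202.0], [941.0, -119.0], [858.0, -24.0]] [127. 126.]
orange [352 171  28  14] 264 [365.4 177.2] ctr [0.7858 0.061 ] rect [[745.0, 69.0], [802.0, 23.0], [827.0, 54.0], [770.0, 100.0]] [40. 73.]
orange [249 210  22  25] 325 [259.2 221.7] ctr [0.4591 0.0272
[... 414 characters left out ...]
r [ 0.6325 -0.2742] rect [[539.0, -354.0], [720.0, -375.0], [741.0, -195.0], [560.0, -174.0]] [181. 183.]
red [308 259  40  54] 308 [323.1 288.8] ctr [ 0.5158 -0.2647] rect [[490.0, -320.0], [548.0, -327.0], [564.0, -196.0], [506.0, -189.0]] [131.  58.]
red [404 289   5   4] 16 [406.  290.5] ctr [ 0.6804 -0.342 ] rect [[675.0, -344.0], [683.0, -347.0], [686.0, -340.0], [678.0, -337.0]] [8. 9.]
red [226 356  46  14] 458 [247.9 362.5] ctr [ 0.3097 -0.3636] rect [[264.0, -361.0], [350.0, -389.0], [357.0, -367.0], [271.0, -339.0]] [23. 90.]
red [374 371   7   6] 27 [376.9 373.9] ctr [ 0.5347 -0.4865] rect [[528.0, -488.0], [539.0, -493.0], [543.0, -483.0], [532.0, -479.0]] [10. 12.]
crop 155 115
```

View pics/top1.png

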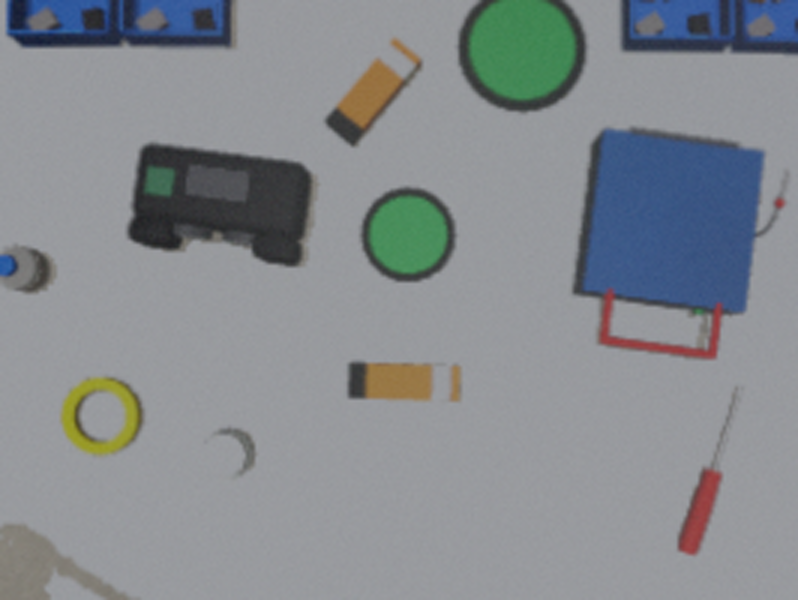

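The crop confirms the layout. The lamp foot end is at crop (349,381) and the head at (461,381), with the pad at (408,234). The box yaw is about -7°, and the handle estimate (0.502,-0.255) agrees between the two routes. Next are the lamp ends and the jaw direction.

```bash
python3 - <<'E'
from m import *
from scipy.spatial.transform import Rotation as Ro
c=cam('top')
print('foot,head',onplane(c,[[303.3,238.2],[340.7,238.2]],.04).round(4), 'edges',onplane(c,[[320,232],[320,244.3]],.04).round(4))
# side: foot/head centre check by projection of predicted lamp end points
s=cam('side'); save(s,'x.png')
m=(mask(s,lambda h,S,v:(v<80)))
for st,ce,l in blobs(m,30):
    if abs(ce[0]-255)<30 and abs(ce[1]-215)<30: print('dark foot',st,ce,onplane(s,ce,.03))
q=manip.get_state()['ee_rot']; M=Ro.from_quat(np.r_[q[1:],q[0]]).as_matrix(); print(M.round(3)); print('jaw deg',np.degrees(np.arctan2(M[1,1],M[0,1])))
E
```

```text
foot,head [[ 0.4592  0.0805  0.04  ]
 [ 0.4606 -0.046   0.04  ]] edges [[0.4808 0.0242 0.04  ]
 [0.4392 0.0238 0.04  ]]
dark foot [248 206  14   8  54] [254.27777778 209.38888889] [[0.46231556 0.08189932 0.03      ]]
[[-0.     0.395  0.919]
 [-0.     0.919 -0.395]
 [-1.    -0.001 -0.   ]]
jaw deg 66.74746002368097
```

Emit:
{"fn": "step_arm", "kwargs": {"increments": [{"grip": 1, "delta_pos": [0.0116, -0.0272, 0], "twist": -3.4}, {"grip": 1, "delta_pos": [0.0116, -0.0272, 0], "twist": -3.4}, {"grip": 1, "delta_pos": [0.0116, -0.0272, 0], "twist": -3.4}, {"grip": 1, "delta_pos": [0.0116, -0.0272, 0], "twist": -3.4}, {"grip": 1, "delta_pos": [0.0116, -0.0272, 0], "twist": -3.4}, {"grip": 1, "delta_pos": [0.0116, -0.0272, 0], "twist": -3.4}, {"grip": 1, "delta_pos": [0.0116, -0.0272, 0], "twist": -3.4}, {"grip": 1, "delta_pos": [0.0116, -0.0272, 0], "twist": -3.4}, {"grip": 1, "delta_pos": [0.0116, -0.0272, 0], "twist": -3.4}, {"grip": 1, "delta_pos": [0.0116, -0.0272, 0], "twist": -3.4}], "force": 20}}

```text
clock: 1.13
position: [0.3432, 0.255, 0.2315]
ee_rot: [0.62, 0.34, 0.62, -0.339]
contact_force: [0.8, 1.1, -0.7]
width: 0.0855
```

Emit:
{"fn": "step_arm", "kwargs": {"increments": [{"grip": 1, "delta_pos": [0.0116, -0.0272, 0], "twist": -3.4}, {"grip": 1, "delta_pos": [0.0116, -0.0272, 0], "twist": -3.4}, {"grip": 1, "delta_pos": [0.0116, -0.0272, 0], "twist": -3.4}, {"grip": 1, "delta_pos": [0.0116, -0.0272, 0], "twist": -3.4}, {"grip": 1, "delta_pos": [0.0116, -0.0272, 0], "twist": -3.4}, {"grip": 1, "delta_pos": [0.0116, -0.0272, 0], "twist": -3.4}, {"grip": 1, "delta_pos": [0.0116, -0.0272, 0], "twist": -3.4}, {"grip": 1, "delta_pos": [0.0116, -0.0272, 0], "twist": -3.4}, {"grip": 1, "delta_pos": [0.0116, -0.0272, 0], "twist": -3.4}, {"grip": 1, "delta_pos": [0.0116, -0.0272, 0], "twist": -3.4}]}}

```text
clock: 1.97
position: [0.4593, -0.0171, 0.2314]
ee_rot: [0.494, 0.506, 0.494, -0.506]
contact_force: [0.7, 0.4, -0.5]
width: 0.0856
```

Emit:
{"fn": "step_arm", "kwargs": {"increments": [{"grip": 1, "delta_pos": [0, 0, -0.026]}, {"grip": 1, "delta_pos": [0, 0, -0.026]}, {"grip": 1, "delta_pos": [0, 0, -0.026]}, {"grip": 1, "delta_pos": [0, 0, -0.026]}, {"grip": 1, "delta_pos": [0, 0, -0.026]}, {"grip": 1, "delta_pos": [0, 0, -0.026]}, {"grip": 1, "delta_pos": [0, 0, -0.026]}, {"grip": 1, "delta_pos": [0, 0, -0.026]}, {"grip": 1, "delta_pos": [0, 0, -0.009]}, {"grip": 1, "delta_pos": [0, 0, -0.009]}]}}

```text
schema error: expected keys grip, delta_pos, twist
```

Emit:
{"fn": "step_arm", "kwargs": {"increments": [{"grip": 0.3}, {"grip": 0.3}, {"grip": 0.3}, {"grip": 0.3}, {"grip": 0.3}, {"grip": 0.3}, {"grip": 0.3}, {"grip": 0.3}], "force": 20}}

```text
schema error: expected keys grip, delta_pos, twist
```

Emit:
{"fn": "step_arm", "kwargs": {"increments": [{"grip": 1, "delta_pos": [0, 0, -0.026], "twist": 0}, {"grip": 1, "delta_pos": [0, 0, -0.026], "twist": 0}, {"grip": 1, "delta_pos": [0, 0, -0.026], "twist": 0}, {"grip": 1, "delta_pos": [0, 0, -0.026], "twist": 0}, {"grip": 1, "delta_pos": [0, 0, -0.026], "twist": 0}, {"grip": 1, "delta_pos": [0, 0, -0.026], "twist": 0}, {"grip": 1, "delta_pos": [0, 0, -0.026], "twist": 0}, {"grip": 1, "delta_pos": [0, 0, -0.026], "twist": 0}, {"grip": 1, "delta_pos": [0, 0, -0.008], "twist": 0}, {"grip": 1, "delta_pos": [0, 0, -0.008], "twist": 0}]}}

```text
clock: 2.8
position: [0.4585, -0.0156, 0.0064]
ee_rot: [-0.494, -0.505, -0.495, 0.506]
contact_force: [0.4, 0.6, -0.1]
width: 0.0857
```

Emit:
{"fn": "step_arm", "kwargs": {"increments": [{"grip": 0.3, "delta_pos": [0, 0, 0], "twist": 0}, {"grip": 0.3, "delta_pos": [0, 0, 0], "twist": 0}, {"grip": 0.3, "delta_pos": [0, 0, 0], "twist": 0}, {"grip": 0.3, "delta_pos": [0, 0, 0], "twist": 0}, {"grip": 0.3, "delta_pos": [0, 0, 0], "twist": 0}, {"grip": 0.3, "delta_pos": [0, 0, 0], "twist": 0}, {"grip": 0.3, "delta_pos": [0, 0, 0], "twist": 0}, {"grip": 0.3, "delta_pos": [0, 0, 0], "twist": 0}], "force": 20}}

```text
clock: 3.47
position: [0.4601, -0.0159, 0.0086]
ee_rot: [0.495, 0.506, 0.494, -0.505]
contact_force: [-0.9, -0.1, 6.3]
width: 0.0398
```

Emit:
{"fn": "step_arm", "kwargs": {"increments": [{"grip": 0.3, "delta_pos": [0, 0.0027, 0.0084], "twist": 0}, {"grip": 0.3, "delta_pos": [0, 0.0035, 0.0082], "twist": 0}, {"grip": 0.3, "delta_pos": [0, 0.0041, 0.0078], "twist": 0}, {"grip": 0.3, "delta_pos": [0, 0.0048, 0.0075], "twist": 0}, {"grip": 0.3, "delta_pos": [0, 0.0055, 0.007], "twist": 0}, {"grip": 0.3, "delta_pos": [0, 0.006, 0.0065], "twist": 0}, {"grip": 0.3, "delta_pos": [0, 0.0066, 0.0059], "twist": 0}, {"grip": 0.3, "delta_pos": [0, 0.0071, 0.0054], "twist": 0}, {"grip": 0.3, "delta_pos": [0, 0.0075, 0.0047], "twist": 0}], "force": 20}}

```text
clock: 4.22
position: [0.459, 0.0329, 0.0693]
ee_rot: [0.495, 0.505, 0.494, -0.505]
contact_force: [-0.3, -0.1, -2.6]
width: 0.0397
```

```bash
cat > v.py <<'E'
import sys
from h import *
f=sys.argv[1]; P=[float(a) for a in sys.argv[2:5]]; o=[]
for n in('side','top'):
    c=cam(n); u=proj(c,[P])[0].astype(int); x0=max(0,min(u[0]-65,510)); y0=max(0,min(u[1]-65,270))
    o.append(cv2.resize(c['img'][y0:y0+130,x0:x0+130,::-1],None,fx=3,fy=3,interpolation=cv2.INTER_CUBIC)); print(n,x0,y0)
cv2.imwrite('pics/'+f,np.hstack(o)); print(manip.get_state()['position'],manip.get_state()['contact_force'])
E
python3 v.py p45.png .46 .05 .05
```

```text
side 191 148
top 247 173
[0.45941529 0.03329891 0.06946147] [ 0.1224632  -0.67143655 -2.29991484]
```

View pics/p45.png

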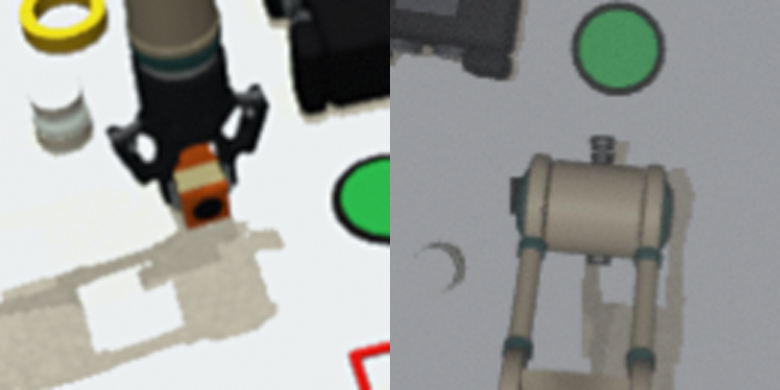

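The lamp is clamped and hanging clear (z force ≈ its weight) without having swung. The head with its black dot is at crop (207,208). I will lower it, then loosen the jaws slightly so gravity can rotate it.

Emit:
{"fn": "step_arm", "kwargs": {"increments": [{"grip": 0.3, "delta_pos": [0, 0, -0.014], "twist": 0}, {"grip": 0.3, "delta_pos": [0, 0, -0.014], "twist": 0}, {"grip": 0.44, "delta_pos": [0, 0, 0], "twist": 0}, {"grip": 0.45, "delta_pos": [0, 0, 0], "twist": 0}, {"grip": 0.455, "delta_pos": [0, 0, 0], "twist": 0}], "force": 20}}

```text
clock: 4.73
position: [0.4592, 0.032, 0.0409]
ee_rot: [-0.495, -0.505, -0.494, 0.505]
contact_force: [0.3, -0.0, -3.0]
width: 0.0395
```

```bash
python3 -c "
from rig import manip
s=manip.get_state();print(s['position'],s['contact_force'],s['moment'],s['width'])"; python3 v.py p2.png .46 .05 .05
```

```text
[0.45921575 0.03204578 0.04088048] [ 0.33913074 -0.00448774 -2.99883757] [-0.10512954  0.01259888 -0.03657119] 0.03954809679339027
side 191 148
top 247 173
[0.45960522 0.03200514 0.04128463] [-0.07350446  0.10875928 -2.16007487]
```

Emit:
{"fn": "step_arm", "kwargs": {"increments": [{"grip": 0.46, "delta_pos": [0, 0, 0], "twist": 0}, {"grip": 0.462, "delta_pos": [0, 0, 0], "twist": 0}, {"grip": 0.464, "delta_pos": [0, 0, 0], "twist": 0}]}}

```text
clock: 5.08
position: [0.4592, 0.0321, 0.0411]
ee_rot: [0.495, 0.506, 0.494, -0.505]
contact_force: [0.0, -0.4, -2.1]
width: 0.0399
```

```bash
cat > s.py <<'E'
from rig import manip
s=manip.get_state();print(s['position'].round(4),s['contact_force'].round(2),s['moment'].round(3),s['width'])
E
python3 s.py
```

```text
[0.4592 0.0321 0.0411] [ 0.01 -0.36 -2.06] [-0.131 -0.016 -0.012] 0.03985918922198593
```

Emit:
{"fn": "step_arm", "kwargs": {"increments": [{"grip": 0.466, "delta_pos": [0, 0, 0], "twist": 0}, {"grip": 0.468, "delta_pos": [0, 0, 0], "twist": 0}, {"grip": 0.47, "delta_pos": [0, 0, 0], "twist": 0}]}}

```text
clock: 5.33
position: [0.4593, 0.0322, 0.041]
ee_rot: [0.495, 0.506, 0.494, -0.505]
contact_force: [0.1, -0.3, -0.2]
width: 0.0401
```

```bash
python3 s.py
```

```text
[0.4593 0.0322 0.041 ] [ 0.14 -0.28 -0.17] [ 0.036  0.001 -0.042] 0.0400989312087775
```

Emit:
{"fn": "step_arm", "kwargs": {"increments": [{"grip": 0.464, "delta_pos": [0, 0, 0], "twist": 0}]}}

```text
clock: 5.42
position: [0.4594, 0.0321, 0.041]
ee_rot: [0.495, 0.506, 0.494, -0.505]
contact_force: [0.8, -0.3, -0.2]
width: 0.0397
```

```bash
python3 s.py; python3 v.py p3.png .46 .05 .05
```

```text
[0.4594 0.0321 0.041 ] [ 0.83 -0.34 -0.21] [ 0.029 -0.004  0.05 ] 0.03971194061617556
side 191 148
top 247 173
[0.45926023 0.03213202 0.04094702] [ 0.27659433 -1.28731637  0.75413977]
```

View pics/p3.png

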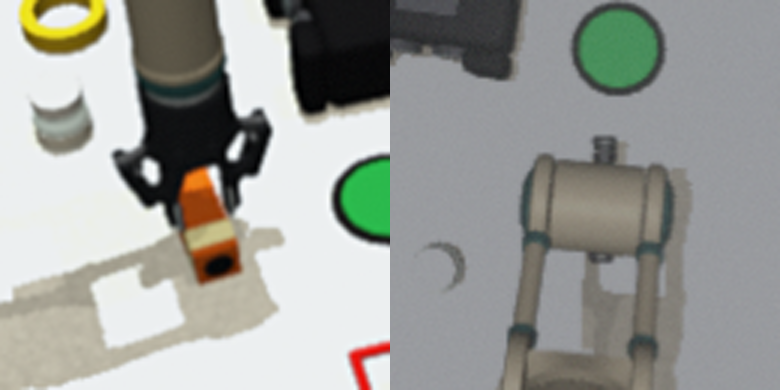

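```bash
python3 - <<'E'
from m import *
c=cam('side'); 
for st,ce,l in blobs(mask(c,O),40):
    k=cv2.findContours(l.astype(np.uint8),cv2.RETR_EXTERNAL,cv2.CHAIN_APPROX_NONE)[0][0]
    w=onplane(c,k.reshape(-1,2),.04); r=cv2.minAreaRect((w[:,:2]*1000).astype(np.float32)); print(st,ce,np.round(cv2.boxPoints(r)).tolist(),np.round(r[1]))
print('dot if z=.02',onplane(c,[[263.7,236.3]],.02),'z=.06',onplane(c,[[263.7,236.3]],.06))
for p in ([.46,-.044,.02],[.46,0.005,.02],[.46,-.044,.04],[.46,.005,.04],[.46,.005,0]): print(p,proj(c,[p])[0])
E
```

```text
[244   0  99  30 266] [295.66541353  15.13909774] [[670.0, 1034.0], [1039.0, 817.0], [1161.0, 1023.0], [793.0, 1241.0]] [240. 428.]
[352 171  28  14 270] [365.34074074 177.37037037] [[744.0, 68.0], [801.0, 22.0], [827.0, 54.0], [770.0, 100.0]] [41. 73.]
[252 204  14  20 190] [257.35263158 214.16315789] [[444.0, 27.0], [476.0, 25.0], [478.0, 88.0], [446.0, 90.0]] [63. 32.]
[255 228  15   6  46] [261.7826087  230.56521739] [[437.0, -8.0], [475.0, -10.0], [476.0, 0.0], [437.0, 2.0]] [10. 38.]
dot if z=.02 [[ 0.45748249 -0.00785587  0.02      ]] z=.06 [[ 0.45084656 -0.03893772  0.06      ]]
[0.46, -0.044, 0.02] [269.20718184 246.20657017]
[0.46, 0.005, 0.02] [263.01602377 232.44428966]
[0.46, -0.044, 0.04] [268.51556169 241.46409665]
[0.46, 0.005, 0.04] [262.27305148 227.6529669 ]
[0.46, 0.005, 0] [263.74354031 237.12906008]
```

The lamp slid down and lies flat again, with its head at y≈-0.006 and foot at y≈0.119. I will regrip nearer the head with a very light squeeze and keep the foot on the bench while lifting.

Emit:
{"fn": "step_arm", "kwargs": {"increments": [{"grip": 0.65, "delta_pos": [0, 0, 0], "twist": 0}, {"grip": 0.65, "delta_pos": [0, -0.015, 0], "twist": 0}, {"grip": 0.65, "delta_pos": [0, 0, -0.017], "twist": 0}, {"grip": 0.65, "delta_pos": [0, 0, -0.016], "twist": 0}, {"grip": 0.46, "delta_pos": [0, 0, 0], "twist": 0}, {"grip": 0.46, "delta_pos": [0, 0, 0], "twist": 0}, {"grip": 0.46, "delta_pos": [0, 0, 0], "twist": 0}, {"grip": 0.46, "delta_pos": [0, 0, 0], "twist": 0}], "force": 20}}

```text
clock: 6.23
position: [0.4593, 0.0172, 0.0082]
ee_rot: [0.495, 0.505, 0.494, -0.505]
contact_force: [0.8, 0.4, -3.1]
width: 0.0397
```

Emit:
{"fn": "step_arm", "kwargs": {"increments": [{"grip": 0.466, "delta_pos": [0, 0, 0], "twist": 0}, {"grip": 0.466, "delta_pos": [0, 0.0005, 0.0025], "twist": 0}, {"grip": 0.466, "delta_pos": [0, 0.001, 0.0025], "twist": 0}, {"grip": 0.466, "delta_pos": [0, 0.001, 0.0025], "twist": 0}, {"grip": 0.466, "delta_pos": [0, 0.001, 0.0025], "twist": 0}, {"grip": 0.466, "delta_pos": [0, 0.001, 0.0025], "twist": 0}, {"grip": 0.466, "delta_pos": [0, 0.001, 0.0025], "twist": 0}, {"grip": 0.466, "delta_pos": [0, 0, 0], "twist": 0}]}}

```text
clock: 6.9
position: [0.4594, 0.0228, 0.0233]
ee_rot: [0.495, 0.506, 0.494, -0.505]
contact_force: [1.1, 0.9, -3.2]
width: 0.0401
```

```bash
python3 s.py
```

```text
[0.4594 0.0228 0.0233] [ 1.13  0.88 -3.18] [-0.208  0.017 -0.02 ] 0.040147803901187995
```

Emit:
{"fn": "step_arm", "kwargs": {"increments": [{"grip": 0.467, "delta_pos": [0, 0, 0], "twist": 0}, {"grip": 0.467, "delta_pos": [0, 0, 0], "twist": 0}, {"grip": 0.467, "delta_pos": [0, 0, 0], "twist": 0}, {"grip": 0.467, "delta_pos": [0, 0, 0], "twist": 0}]}}

```text
clock: 7.23
position: [0.4591, 0.0227, 0.0228]
ee_rot: [0.494, 0.506, 0.494, -0.505]
contact_force: [-0.5, 0.1, -0.5]
width: 0.0396
```

```bash
python3 s.py
```

```text
[0.4591 0.0227 0.0228] [-0.51  0.09 -0.5 ] [0.164 0.05  0.041] 0.03962868137087308
```

Emit:
{"fn": "step_arm", "kwargs": {"increments": [{"grip": 0.468, "delta_pos": [0, 0, 0], "twist": 0}, {"grip": 0.468, "delta_pos": [0, 0, 0], "twist": 0}, {"grip": 0.468, "delta_pos": [0, 0, 0], "twist": 0}, {"grip": 0.468, "delta_pos": [0, 0, 0], "twist": 0}]}}

```text
clock: 7.57
position: [0.4591, 0.0226, 0.0227]
ee_rot: [0.495, 0.505, 0.494, -0.505]
contact_force: [-0.1, -0.3, -1.6]
width: 0.0398
```

```bash
python3 s.py;  python3 v.py p4.png .46 .05 .05
```

```text
[0.4591 0.0226 0.0227] [-0.12 -0.29 -1.61] [ 0.01  -0.063  0.019] 0.03981550590051779
side 191 148
top 247 173
[0.45903904 0.02262204 0.0227007 ] [ 0.97965938  0.51042449 -1.70475313]
```

Emit:
{"fn": "step_arm", "kwargs": {"increments": [{"grip": 0.468, "delta_pos": [0, 0.0025, 0.005], "twist": 0}, {"grip": 0.468, "delta_pos": [0, 0.0025, 0.0049], "twist": 0}, {"grip": 0.468, "delta_pos": [0, 0.003, 0.0047], "twist": 0}, {"grip": 0.468, "delta_pos": [0, 0.003, 0.0046], "twist": 0}, {"grip": 0.468, "delta_pos": [0, 0.0034, 0.0044], "twist": 0}, {"grip": 0.468, "delta_pos": [0, 0.0035, 0.0042], "twist": 0}]}}

```text
clock: 8.17
position: [0.4591, 0.0409, 0.0512]
ee_rot: [0.495, 0.506, 0.494, -0.505]
contact_force: [0.2, -0.4, -0.9]
width: 0.0399
```

```bash
python3 s.py;  python3 v.py p5.png .46 .05 .05
```

```text
[0.4591 0.0409 0.0512] [ 0.24 -0.4  -0.91] [-0.081 -0.029 -0.052] 0.03985864508561351
side 191 148
top 247 173
[0.45933184 0.04106717 0.05138908] [ 0.63989382 -0.48948853 -0.08926368]
```

View pics/p5.png

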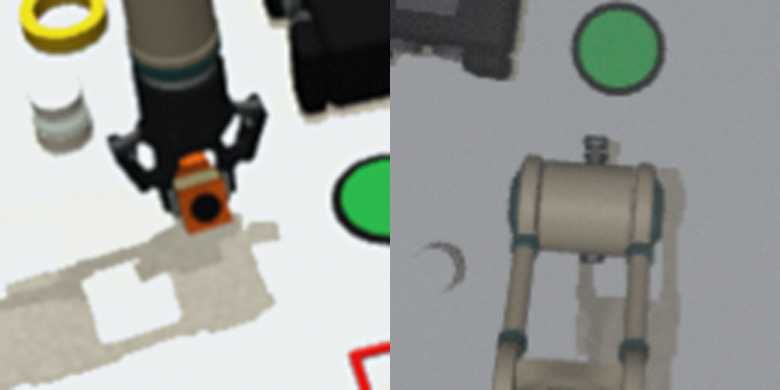

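The head dot is rounder and the light band foreshortened, so the lamp is tilting about its foot as intended. I continue the arc.

Emit:
{"fn": "step_arm", "kwargs": {"increments": [{"grip": 0.468, "delta_pos": [0, 0.0038, 0.004], "twist": 0}, {"grip": 0.468, "delta_pos": [0, 0.004, 0.0038], "twist": 0}, {"grip": 0.468, "delta_pos": [0, 0.0042, 0.0036], "twist": 0}, {"grip": 0.468, "delta_pos": [0, 0.0043, 0.0033], "twist": 0}, {"grip": 0.468, "delta_pos": [0, 0.0046, 0.0032], "twist": 0}, {"grip": 0.468, "delta_pos": [0, 0.0047, 0.0029], "twist": 0}, {"grip": 0.468, "delta_pos": [0, 0.0048, 0.0027], "twist": 0}, {"grip": 0.468, "delta_pos": [0, 0.005, 0.0024], "twist": 0}, {"grip": 0.468, "delta_pos": [0, 0.0051, 0.0021], "twist": 0}, {"grip": 0.468, "delta_pos": [0, 0.0052, 0.0018], "twist": 0}]}}

```text
clock: 9.1
position: [0.4595, 0.0867, 0.0807]
ee_rot: [0.495, 0.506, 0.494, -0.505]
contact_force: [0.6, -0.1, 0.2]
width: 0.0399
```

```bash
python3 s.py;  python3 v.py p6.png .46 .08 .08
```

```text
[0.4595 0.0867 0.0807] [ 0.63 -0.13  0.2 ] [-0.247 -0.368 -0.034] 0.03991759603164474
side 186 132
top 237 173
[0.45949298 0.08702458 0.08079765] [ 1.00940246 -1.01691538  2.42278329]
```

View pics/p6.png

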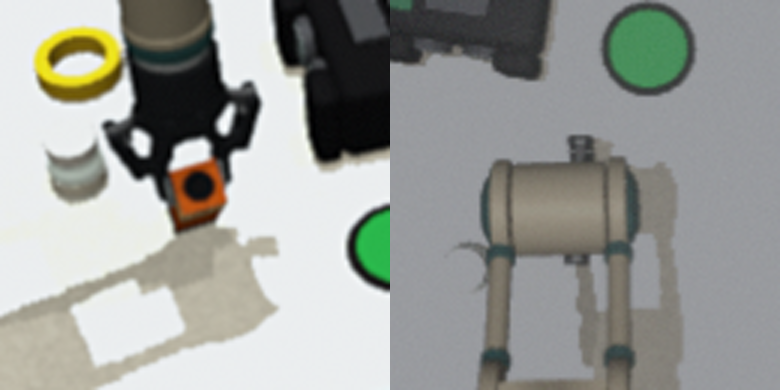

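The head face points clearly up and towards the camera, so the arc is working. I finish the rotation.

Emit:
{"fn": "step_arm", "kwargs": {"increments": [{"grip": 0.468, "delta_pos": [0, 0.0053, 0.0016], "twist": 0}, {"grip": 0.468, "delta_pos": [0, 0.0054, 0.0013], "twist": 0}, {"grip": 0.468, "delta_pos": [0, 0.0054, 0.0011], "twist": 0}, {"grip": 0.468, "delta_pos": [0, 0.0054, 0.0007], "twist": 0}, {"grip": 0.468, "delta_pos": [0, 0.0056, 0.0005], "twist": 0}, {"grip": 0.468, "delta_pos": [0, 0.0055, 0.0001], "twist": 0}, {"grip": 0.468, "delta_pos": [0, 0.0055, -0.0001], "twist": 0}, {"grip": 0.468, "delta_pos": [0, 0.0055, -0.0004], "twist": 0}, {"grip": 0.468, "delta_pos": [0, 0.0055, -0.0007], "twist": 0}, {"grip": 0.468, "delta_pos": [0, 0.0054, -0.0011], "twist": 0}]}}

```text
clock: 10.03
position: [0.4595, 0.1415, 0.0835]
ee_rot: [0.495, 0.506, 0.494, -0.505]
contact_force: [2.7, -0.8, 3.3]
width: 0.0402
```

Emit:
{"fn": "step_arm", "kwargs": {"increments": [{"grip": 0.468, "delta_pos": [0, 0.0054, -0.0012], "twist": 0}, {"grip": 0.468, "delta_pos": [0, 0, 0], "twist": 0}, {"grip": 0.3, "delta_pos": [0, 0, 0], "twist": 0}, {"grip": 0.3, "delta_pos": [0, 0, 0], "twist": 0}, {"grip": 0.3, "delta_pos": [0, 0, 0], "twist": 0}], "force": 25}}

```text
clock: 10.45
position: [0.4593, 0.1466, 0.0823]
ee_rot: [0.494, 0.506, 0.494, -0.505]
contact_force: [1.8, 2.7, 3.5]
width: 0.0396
```

```bash
python3 s.py;  python3 v.py p7.png .46 .13 .08
```

```text
[0.4593 0.1466 0.0823] [1.77 2.68 3.47] [ 0.549 -0.716  0.021] 0.039587403594077655
side 180 120
top 222 173
[0.45914233 0.14642473 0.08227145] [2.05037821 3.43870553 3.3574232 ]
```

View pics/p7.png

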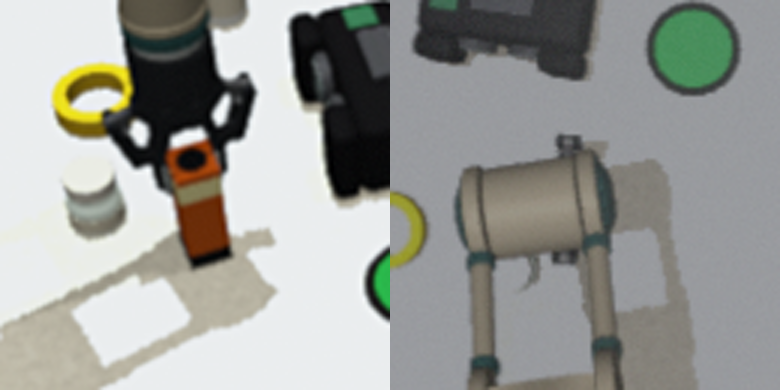

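The lamp stands with its foot at crop (210,262) and its head dot at (192,160). I release it briefly so it settles flat, regrip, and check the tilt numerically.

Emit:
{"fn": "step_arm", "kwargs": {"increments": [{"grip": 0.52, "delta_pos": [0, 0, 0], "twist": 0}, {"grip": 0.52, "delta_pos": [0, 0, 0], "twist": 0}, {"grip": 0.52, "delta_pos": [0, 0, 0], "twist": 0}, {"grip": 0.52, "delta_pos": [0, 0, 0], "twist": 0}, {"grip": 0.3, "delta_pos": [0, 0, 0], "twist": 0}, {"grip": 0.3, "delta_pos": [0, 0, 0], "twist": 0}, {"grip": 0.3, "delta_pos": [0, 0, 0], "twist": 0}, {"grip": 0.3, "delta_pos": [0, 0, 0], "twist": 0}], "force": 25}}

```text
clock: 11.22
position: [0.4583, 0.146, 0.0817]
ee_rot: [-0.494, -0.505, -0.495, 0.506]
contact_force: [-0.2, -0.5, -2.5]
width: 0.0402
```

```bash
python3 s.py; python3 - <<'E'
from m import *
c=cam('side')
m=mask(c,lambda h,S,v:(h>5)&(h<25)&(S>90)&(v>60))
for st,ce,l in blobs(m,15):
    if 200<ce[0]<300 and 140<ce[1]<240: print(st,ce)
crop=c['img'][170:215,232:262]
h=cv2.cvtColor(c['img'],cv2.COLOR_RGB2HSV)
for col in(246,250): print(col,[tuple(int(a) for a in h[r,col]) for r in range(166,212)])
for p in ([.459,.1195,0],[.459,.1195,.02],[.459,.1195,.094],[.459,.1195,.116],[.459,.1195,.125],[.459,.1395,.125],[.459,.1595,.125]): print(p,proj(c,[p])[0].round(1))
E
```

```text
[0.4583 0.146  0.0817] [-0.18 -0.47 -2.54] [-0.023  0.024 -0.033] 0.04015666623325435
[203 145  18   9  74] [210.78378378 147.81081081]
[199 158  16   8  59] [207.01694915 162.47457627]
[235 165  18  17 169] [243.37869822 173.73372781]
[237 182  20  23 308] [246.56818182 193.25974026]
246 [(10, 206, 152), (11, 246, 140), (11, 237, 111), (8, 202, 58), (3, 109, 21), (0, 97, 21), (8, 195, 51), (10, 225, 101), (11, 234, 146), (11, 235, 156), (11, 240, 132), (11, 211, 115), (15, 142, 122), (23, 97, 134), (27, 85, 135), (27, 84, 134), (26, 83, 135), (26, 84, 134), (21, 110, 128), (13, 177, 117), (11, 229, 109), (11, 241, 109), (11, 235, 112), (11, 235, 112), (11, 232, 113), (11, 232, 113), (11, 235, 113), (11, 232, 112), (11, 239, 112), (11, 237, 111), (11, 235, 112), (11, 237, 111), (11, 235, 112), (11, 235, 112), (11, 235, 113), (11, 230, 114), (11, 235, 113), (11, 235, 101), (10, 213, 67), (9, 143, 25), (100, 96, 8), (0, 0, 13), (26, 30, 59), (25, 33, 130), (24, 29, 174), (24, 30, 181)]
250 [(120, 43, 18), (4, 82, 25), (8, 168, 41), (9, 191, 72), (9, 185, 110), (10, 186, 145), (10, 211,
[... 165 characters left out ...]
, 119, 124), (12, 192, 114), (11, 241, 109), (11, 239, 110), (11, 235, 112), (12, 239, 111), (11, 237, 112), (11, 230, 112), (11, 235, 112), (11, 235, 112), (11, 235, 112), (11, 235, 112), (11, 235, 113), (11, 235, 112), (11, 232, 113), (11, 237, 112), (11, 239, 112), (11, 231, 115), (11, 235, 112), (11, 231, 94), (10, 202, 53), (8, 73, 14), (100, 109, 7), (30, 12, 21), (23, 30, 77), (24, 34, 142), (23, 31, 175), (24, 30, 181), (23, 30, 181)]
[0.459, 0.1195, 0] [250.1 207.5]
[0.459, 0.1195, 0.02] [249.3 202.7]
[0.459, 0.1195, 0.094] [246.1 184.2]
[0.459, 0.1195, 0.116] [245.1 178.4]
[0.459, 0.1195, 0.125] [244.7 176. ]
[0.459, 0.1395, 0.125] [242.4 171. ]
[0.459, 0.1595, 0.125] [240.2 166.2]
```

The measured edges (foot 208, band 178–184.5, head 176.5) match an upright lamp at y = 0.1395. Now I carry it to the pad: TCP shift (+0.172, -0.122).

Emit:
{"fn": "step_arm", "kwargs": {"increments": [{"grip": 0.3, "delta_pos": [0, 0, 0.015], "twist": 0}, {"grip": 0.3, "delta_pos": [0, -0.015, 0.015], "twist": 0}, {"grip": 0.3, "delta_pos": [0.01, -0.025, 0], "twist": 0}, {"grip": 0.3, "delta_pos": [0.02, -0.025, 0], "twist": 0}, {"grip": 0.3, "delta_pos": [0.025, -0.025, 0], "twist": 0}, {"grip": 0.3, "delta_pos": [0.025, -0.02, 0], "twist": 0}, {"grip": 0.3, "delta_pos": [0.025, -0.012, 0], "twist": 0}, {"grip": 0.3, "delta_pos": [0.025, 0, 0], "twist": 0}, {"grip": 0.3, "delta_pos": [0.025, 0, 0], "twist": 0}, {"grip": 0.3, "delta_pos": [0.017, 0, 0], "twist": 0}], "force": 30}}

```text
clock: 12.1
position: [0.6332, 0.0235, 0.1116]
ee_rot: [0.494, 0.506, 0.494, -0.505]
contact_force: [0.1, 0.6, -2.8]
width: 0.0397
```

Emit:
{"fn": "step_arm", "kwargs": {"increments": [{"grip": 0.3, "delta_pos": [0, 0, 0], "twist": 0}, {"grip": 0.3, "delta_pos": [0, 0, -0.008], "twist": 0}, {"grip": 0.3, "delta_pos": [0, 0, -0.006], "twist": 0}, {"grip": 0.3, "delta_pos": [0, 0, -0.005], "twist": 0}, {"grip": 0.3, "delta_pos": [0, 0, 0], "twist": 0}, {"grip": 0.3, "delta_pos": [0, 0, 0], "twist": 0}]}}

```text
clock: 12.6
position: [0.6297, 0.0243, 0.0925]
ee_rot: [-0.494, -0.505, -0.495, 0.506]
contact_force: [-0.7, -1.2, -3.1]
width: 0.0397
```

```bash
python3 s.py;  python3 v.py p8.png .63 .02 .06; python3 - <<'E'
from m import *
c=cam('side'); b=[(st,ce) for st,ce,l in blobs(mask(c,G),100)]; print(b)
X,Y=.630,.018
for p in ([X,Y-.02,.004],[X,Y-.02,.024],[X,Y-.02,.098],[X,Y-.02,.120],[X,Y-.02,.129],[X,Y,.129]): print(p,proj(c,[p])[0].round(1))
E
```

```text
[0.6297 0.0243 0.0925] [-0.67 -1.19 -3.15] [0.03  0.    0.056] 0.03965344553225975
side 255 133
top 256 122
[0.6307355  0.02424231 0.0933975 ] [ 0.7120709   0.08928104 -2.87075459]
[(array([305, 203,  33,  24, 388], dtype=int32), array([320.09278351, 216.47164948])), (array([ 392,  204,   48,   37, 1386], dtype=int32), array([415.42712843, 222.02886003]))]
[0.63, -0.0020000000000000018, 0.004] [323.6 218.2]
[0.63, -0.0020000000000000018, 0.024] [323.6 213.4]
[0.63, -0.0020000000000000018, 0.098] [323.4 194.8]
[0.63, -0.0020000000000000018, 0.12] [323.3 189. ]
[0.63, -0.0020000000000000018, 0.129] [323.3 186.5]
[0.63, 0.018, 0.129] [320.1 181.4]
```

View pics/p8.png

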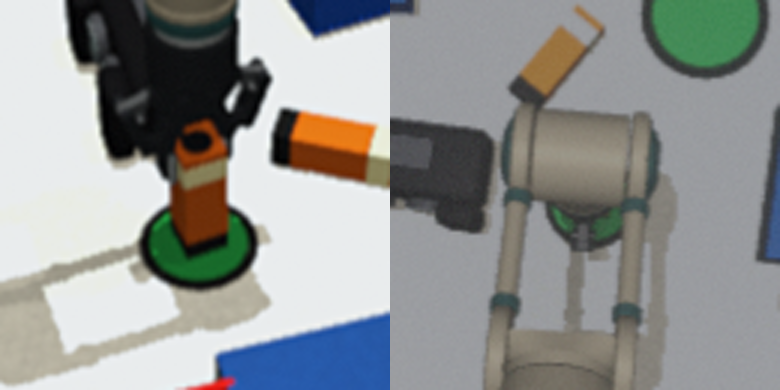

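The lamp is upright just above the pad, with its foot edge at crop (207,245). I lower it about 7 mm, let go and rise.

Emit:
{"fn": "step_arm", "kwargs": {"increments": [{"grip": 0.3, "delta_pos": [0, 0, -0.004], "twist": 0}, {"grip": 0.3, "delta_pos": [0, 0, -0.003], "twist": 0}, {"grip": 0.3, "delta_pos": [0, 0, -0.0005], "twist": 0}, {"grip": 0.3, "delta_pos": [0, 0, 0], "twist": 0}, {"grip": 0.49, "delta_pos": [0, 0, 0], "twist": 0}, {"grip": 0.55, "delta_pos": [0, 0, 0], "twist": 0}, {"grip": 0.75, "delta_pos": [0, 0, 0], "twist": 0}, {"grip": 0.85, "delta_pos": [0, 0, 0], "twist": 0}, {"grip": 0.85, "delta_pos": [0, 0, 0], "twist": 0}, {"grip": 0.85, "delta_pos": [0, 0, 0], "twist": 0}]}}

```text
clock: 13.58
position: [0.631, 0.0241, 0.0857]
ee_rot: [0.495, 0.505, 0.494, -0.505]
contact_force: [-0.0, 0.4, 0.2]
width: 0.0725
```

Emit:
{"fn": "step_arm", "kwargs": {"increments": [{"grip": 0.85, "delta_pos": [0, 0, 0.005], "twist": 0}, {"grip": 0.85, "delta_pos": [0, 0, 0.01], "twist": 0}, {"grip": 0.85, "delta_pos": [0, 0, 0.025], "twist": 0}, {"grip": 0.85, "delta_pos": [0, 0, 0.035], "twist": 0}, {"grip": 0.85, "delta_pos": [0, 0, 0.035], "twist": 0}, {"grip": 0.7, "delta_pos": [0, 0, 0.035], "twist": 0}, {"grip": 0.6, "delta_pos": [-0.01, -0.025, 0.01], "twist": 0}, {"grip": 0.5, "delta_pos": [-0.018, -0.034, 0], "twist": 0}, {"grip": 0.45, "delta_pos": [-0.018, -0.034, 0], "twist": 0}, {"grip": 0.45, "delta_pos": [-0.018, -0.034, 0], "twist": 0}]}}

```text
clock: 14.42
position: [0.5665, -0.1038, 0.2423]
ee_rot: [0.496, 0.505, 0.494, -0.505]
contact_force: [-0.2, 0.1, -1.0]
width: 0.0385
```

```bash
python3 s.py;  python3 v.py p9.png .63 .02 .06; python3 - <<'E'
from m import *
for n in('side','top'):
    c=cam(n)
    for st,ce,l in blobs(mask(c,lambda h,S,v:(h>5)&(h<20)&(S>150)&(v>60)),40):
        if 290<ce[0]<350 and 150<ce[1]<230: print(n,st,ce)
    for p in ([.631,.018,.129],[.631,.018,.0]): print(proj(c,[p])[0].round(1))
    for st,ce,l in blobs(mask(c,R),60): print('red',st,ce)
E
```

```text
[ 0.5665 -0.1038  0.2423] [-0.16  0.12 -0.98] [-0.046 -0.065  0.06 ] 0.03845224114397839
side 255 133
top 256 122
[ 0.56463903 -0.10742655  0.2421412 ] [0.94615198 1.06174576 0.19352677]
side [311 175  12  16 107] [316.6635514  182.40186916]
side [312 191  20  25 329] [321.77203647 203.96048632]
[320.5 181.2]
[321.1 213.9]
red [307 259  41  54 333] [322.41741742 287.88588589]
red [226 356  46  14 457] [247.98468271 362.48796499]
[322.1 185.5]
[322.4 188.7]
```

View pics/p9.png

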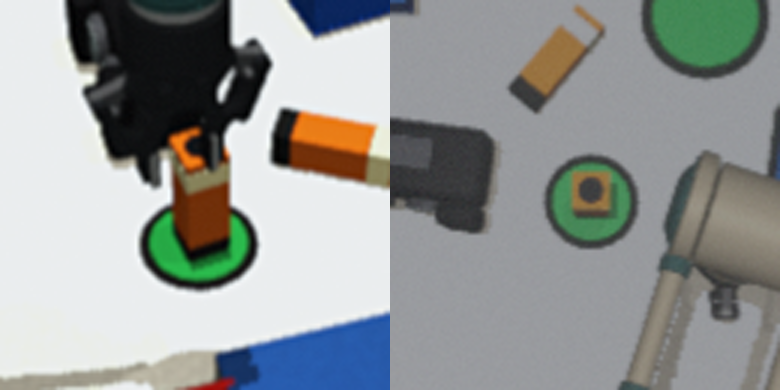

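The lamp is released and upright: the head dot is at top px (322.7,185.3), against (322.1,185.5) predicted for the pad centre. Next is the handle.

Emit:
{"fn": "step_arm", "kwargs": {"increments": [{"grip": 0.4, "delta_pos": [-0.0125, -0.0295, 0], "twist": -1.2}, {"grip": 0.4, "delta_pos": [-0.0125, -0.0295, 0], "twist": -1.2}, {"grip": 0.4, "delta_pos": [-0.0125, -0.0295, 0], "twist": -1.2}, {"grip": 0.4, "delta_pos": [-0.0125, -0.0295, 0], "twist": -1.2}, {"grip": 0.4, "delta_pos": [-0.0125, -0.0295, 0], "twist": -1.2}, {"grip": 0.4, "delta_pos": [0, 0, 0], "twist": 0}, {"grip": 0.4, "delta_pos": [0, 0, -0.03], "twist": 0}, {"grip": 0.4, "delta_pos": [0, 0, -0.03], "twist": 0}, {"grip": 0.4, "delta_pos": [0, 0, 0], "twist": 0}]}}

```text
clock: 15.37
position: [0.5023, -0.247, 0.1757]
ee_rot: [-0.464, -0.53, -0.471, 0.531]
contact_force: [-1.4, 1.1, -1.4]
width: 0.0344
```

```bash
python3 s.py;  python3 v.py p10.png .51 -.255 .12
```

```text
[ 0.5023 -0.247   0.1757] [-1.39  1.11 -1.43] [0.008 0.06  0.071] 0.03437445975454194
side 253 217
top 341 159
[ 0.50499808 -0.24892038  0.18036634] [1.08206155 0.72279171 0.17102483]
```

View pics/p10.png

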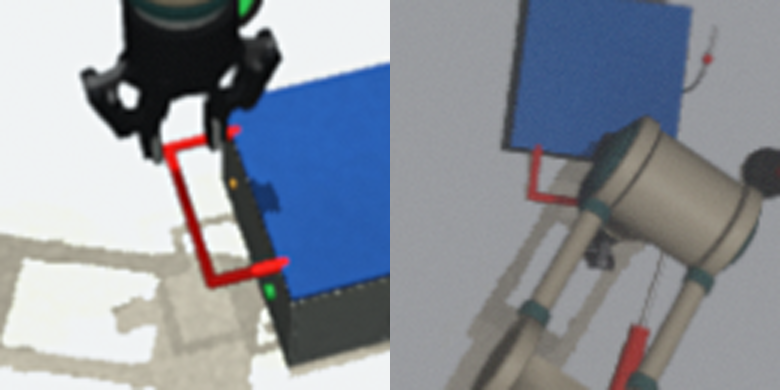

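The fingers straddle the bar in line with the handle, as seen from above. I make a small correction, descend, and close with a moderate grip so the bar can turn in the pads.

Emit:
{"fn": "step_arm", "kwargs": {"increments": [{"grip": 0.4, "delta_pos": [-0.003, -0.004, 0], "twist": 0}, {"grip": 0.4, "delta_pos": [0, 0, -0.02], "twist": 0}, {"grip": 0.4, "delta_pos": [0, 0, -0.02], "twist": 0}, {"grip": 0.4, "delta_pos": [0, 0, -0.02], "twist": 0}, {"grip": 0.4, "delta_pos": [0, 0, -0.018], "twist": 0}, {"grip": 0.4, "delta_pos": [0, 0, -0.012], "twist": 0}, {"grip": 0.4, "delta_pos": [0, 0, 0], "twist": 0}, {"grip": 0.4, "delta_pos": [0, 0, 0], "twist": 0}]}}

```text
clock: 16.13
position: [0.5026, -0.2548, 0.0919]
ee_rot: [0.468, 0.531, 0.467, -0.53]
contact_force: [0.2, 0.4, 0.3]
width: 0.0337
```

Emit:
{"fn": "step_arm", "kwargs": {"increments": [{"grip": 0.0, "delta_pos": [0, 0, 0], "twist": 0}, {"grip": 0.0, "delta_pos": [0, 0, 0], "twist": 0}, {"grip": 0.0, "delta_pos": [0, 0, 0], "twist": 0}, {"grip": 0.0, "delta_pos": [0, 0, 0], "twist": 0}, {"grip": 0.0, "delta_pos": [0, 0, 0], "twist": 0}, {"grip": 0.0, "delta_pos": [0, 0, 0], "twist": 0}], "force": 40}}

```text
clock: 16.63
position: [0.5021, -0.255, 0.0925]
ee_rot: [0.468, 0.531, 0.466, -0.53]
contact_force: [-2.0, 0.1, 6.5]
width: 0.0082
```

Emit:
{"fn": "step_arm", "kwargs": {"increments": [{"grip": 0.3, "delta_pos": [0, 0, 0], "twist": 0}, {"grip": 0.3, "delta_pos": [0, 0, 0], "twist": 0}, {"grip": 0.3, "delta_pos": [0, 0, -0.006], "twist": 0}, {"grip": 0.3, "delta_pos": [0, 0, 0], "twist": 0}, {"grip": 0.0, "delta_pos": [0, 0, 0], "twist": 0}, {"grip": 0.0, "delta_pos": [0, 0, 0], "twist": 0}, {"grip": 0.0, "delta_pos": [0, 0, 0], "twist": 0}, {"grip": 0.0, "delta_pos": [0, 0, 0], "twist": 0}, {"grip": 0.0, "delta_pos": [0, 0, 0], "twist": 0}], "force": 40}}

```text
clock: 17.38
position: [0.5021, -0.2543, 0.0845]
ee_rot: [0.468, 0.531, 0.467, -0.53]
contact_force: [3.6, 1.4, -2.1]
width: 0.0087
```

```bash
python3 s.py; python3 - <<'E'
import numpy as np
a=np.radians(np.arange(0,45.1,2.5)); R=230
dx=R*(1-np.cos(a)); dz=R*np.sin(a); y=np.radians(-7.05)
for i in range(1,len(a)): print(round(np.degrees(a[i]),1), np.round([(dx[i]-dx[i-1])*np.cos(y),(dx[i]-dx[i-1])*np.sin(y),dz[i]-dz[i-1]],1))
print(dx[-1]*np.cos(y),dx[-1]*np.sin(y),dz[-1])
E
```

```text
[ 0.5021 -0.2543  0.0845] [ 3.56  1.45 -2.1 ] [ 0.142 -0.512  0.041] 0.008703455111459793
2.5 [ 0.2 -0.  10. ]
5.0 [ 0.7 -0.1 10. ]
7.5 [ 1.1 -0.1 10. ]
10.0 [ 1.5 -0.2  9.9]
12.5 [ 1.9 -0.2  9.8]
15.0 [ 2.4 -0.3  9.7]
17.5 [ 2.8 -0.3  9.6]
20.0 [ 3.2 -0.4  9.5]
22.5 [ 3.6 -0.4  9.4]
25.0 [ 4.  -0.5  9.2]
27.5 [ 4.4 -0.5  9. ]
30.0 [ 4.8 -0.6  8.8]
32.5 [ 5.2 -0.6  8.6]
35.0 [ 5.5 -0.7  8.3]
37.5 [ 5.9 -0.7  8.1]
40.0 [ 6.2 -0.8  7.8]
42.5 [ 6.6 -0.8  7.5]
45.0 [ 6.9 -0.9  7.2]
66.85611870520877 -8.268128091551588 162.6345596729059
```

Emit:
{"fn": "step_arm", "kwargs": {"increments": [{"grip": 0.0, "delta_pos": [0.0002, 0, 0.01], "twist": 0}, {"grip": 0.0, "delta_pos": [0.0007, -0.0001, 0.01], "twist": 0}, {"grip": 0.0, "delta_pos": [0.0011, -0.0001, 0.01], "twist": 0}, {"grip": 0.0, "delta_pos": [0.0015, -0.0002, 0.0099], "twist": 0}, {"grip": 0.0, "delta_pos": [0, 0, 0], "twist": 0}], "force": 40}}

```text
clock: 17.8
position: [0.5067, -0.2549, 0.1262]
ee_rot: [0.468, 0.531, 0.466, -0.53]
contact_force: [5.0, 0.6, -3.6]
width: 0.0087
```

```bash
python3 s.py; python3 - <<'E'
from m import *
c=cam('side')
for st,ce,l in blobs(mask(c,R),60): print('red',st,ce)
y=np.radians(-7.05)
for a in (0,10):
    r=np.radians(a); H=np.array([.7298,-.2832,.1045]); u=np.array([np.cos(y),np.sin(y),0])
    b=H-.23*np.cos(r)*u+np.array([0,0,.23*np.sin(r)]); v=np.array([-np.sin(y),np.cos(y),0])
    print(a,b.round(4),proj(c,[b-.055*v,b+.055*v]).round(1).tolist())
E
```

```text
[ 0.5067 -0.2549  0.1262] [ 4.97  0.6  -3.59] [ 0.262 -0.66  -0.026] 0.008677675816271787
red [316 270  35  32 192] [330.015625   292.36458333]
red [226 357  46  13 455] [247.94285714 362.49010989]
0 [ 0.5015 -0.255   0.1045] [[322.4, 308.6], [308.8, 267.7]]
10 [ 0.505  -0.2554  0.1444] [[323.8, 298.5], [309.8, 257.1]]
```

The cover is rising with the handle: the red blob's bottom edge moved from row 313 to row 302. I continue to 45°.

Emit:
{"fn": "step_arm", "kwargs": {"increments": [{"grip": 0.0, "delta_pos": [0.0019, -0.0002, 0.0098], "twist": 0}, {"grip": 0.0, "delta_pos": [0.0024, -0.0003, 0.0097], "twist": 0}, {"grip": 0.0, "delta_pos": [0.0028, -0.0003, 0.0096], "twist": 0}, {"grip": 0.0, "delta_pos": [0.0032, -0.0004, 0.0095], "twist": 0}, {"grip": 0.0, "delta_pos": [0.0036, -0.0004, 0.0094], "twist": 0}, {"grip": 0.0, "delta_pos": [0.004, -0.0005, 0.0092], "twist": 0}, {"grip": 0.0, "delta_pos": [0.0044, -0.0005, 0.009], "twist": 0}, {"grip": 0.0, "delta_pos": [0, 0, 0], "twist": 0}]}}

```text
clock: 18.52
position: [0.5308, -0.258, 0.1912]
ee_rot: [0.469, 0.532, 0.465, -0.529]
contact_force: [9.7, -0.2, -7.5]
width: 0.0081
```

Emit:
{"fn": "step_arm", "kwargs": {"increments": [{"grip": 0.0, "delta_pos": [0.0048, -0.0006, 0.0088], "twist": 0}, {"grip": 0.0, "delta_pos": [0.0052, -0.0006, 0.0086], "twist": 0}, {"grip": 0.0, "delta_pos": [0.0055, -0.0007, 0.0083], "twist": 0}, {"grip": 0.0, "delta_pos": [0.0059, -0.0007, 0.0081], "twist": 0}, {"grip": 0.0, "delta_pos": [0.0062, -0.0008, 0.0078], "twist": 0}, {"grip": 0.0, "delta_pos": [0.0066, -0.0008, 0.0075], "twist": 0}, {"grip": 0.0, "delta_pos": [0.0069, -0.0009, 0.0072], "twist": 0}, {"grip": 0.0, "delta_pos": [0, 0, 0], "twist": 0}, {"grip": 0.0, "delta_pos": [0, 0, 0], "twist": 0}]}}

```text
clock: 19.27
position: [0.5698, -0.263, 0.2447]
ee_rot: [0.468, 0.531, 0.467, -0.53]
contact_force: [7.4, -1.7, -9.8]
width: 0.0082
```

```bash
python3 s.py; python3 - <<'E'
from m import *
y=np.radians(-7.05);H=np.array([.7298,-.2832,.1045]); u=np.array([np.cos(y),np.sin(y),0]); v=np.array([-np.sin(y),np.cos(y),0])
for n in('side','top'):
    c=cam(n)
    for st,ce,l in blobs(mask(c,R),12): print(n,'red',st,ce)
    for st,ce,l in blobs(mask(c,lambda h,S,v:(h>5)&(h<20)&(S>150)&(v>60)),40):
        if 290<ce[0]<350 and 150<ce[1]<230: print(n,'lamp',st,ce)
    for a in (40,45,50):
        r=np.radians(a); d=-np.cos(r)*u+np.array([0,0,np.sin(r)])
        print(a,'bar',proj(c,[H+.23*d-.055*v,H+.23*d+.055*v]).round(1).tolist(),'edge',proj(c,[H+.18*d-.09*v,H+.18*d+.09*v]).round(1).tolist())
E
python3 v.py p11.png .57 -.265 .2
```

```text
[ 0.5698 -0.263   0.2447] [ 7.44 -1.73 -9.77] [-0.208 -0.977 -0.024] 0.008199741067109483
side red [347 232  29  36 193] [357.57512953 254.18134715]
side red [404 288   6   6  24] [406.16666667 290.41666667]
side red [226 357  46  13 454] [247.94273128 362.50220264]
side red [374 371   7  10  43] [376.6744186  375.41860465]
side lamp [311 174  19  17 189] [320.23809524 181.77248677]
side lamp [312 191  17  23 253] [320.15019763 203.13833992]
40 bar [[348.4, 262.9], [331.8, 220.9]] edge [[372.1, 281.9], [343.9, 214.6]]
45 bar [[355.3, 256.8], [338.1, 214.9]] edge [[377.7, 277.3], [348.7, 210.0]]
50 bar [[363.0, 250.8], [345.1, 209.0]] edge [[383.7, 272.8], [353.9, 205.6]]
top red [398 199   8   4  19] [401.42105263 200.78947368]
40 bar [[434.3, 211.1], [397.7, 206.2]] edge [[444.6, 200.5], [386.3, 192.5]]
45 bar [[436.0, 206.3], [399.1, 201.4]] edge [[446.0, 196.8], [387.2, 188.8]]
50 bar [[437.7, 201.1], [400.4, 196.1]] edge [[447.3, 192.7], [388.2, 184.6]]
side 281 190
top 348 139
[ 0.56936043 -0.2628991   0.2442736 ] [ 7.17453603 -1.00193438 -9.25721305]
```

View pics/p11.png

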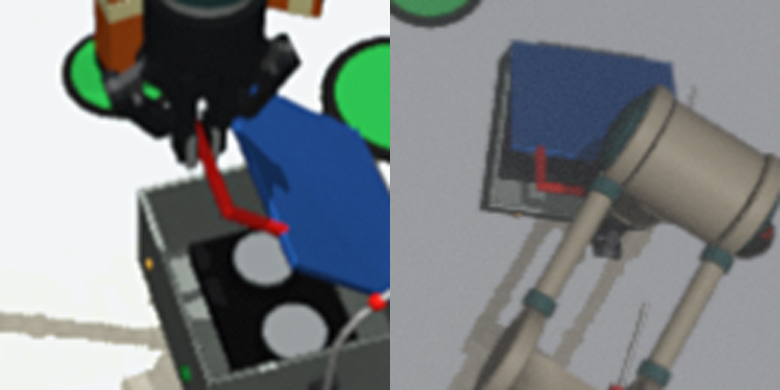

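The cover stands open with its near corner at crop (297,258), which is px (380,276). The prediction for 45° is (377.7,277.3), and the bar and TCP estimates give 44–46°. I let it settle, do one last stillness and lamp check, and hand in.

Emit:
{"fn": "step_arm", "kwargs": {"increments": [{"grip": 0.0, "delta_pos": [0, 0, 0], "twist": 0}, {"grip": 0.0, "delta_pos": [0, 0, 0], "twist": 0}, {"grip": 0.0, "delta_pos": [0, 0, 0], "twist": 0}, {"grip": 0.0, "delta_pos": [0, 0, 0], "twist": 0}, {"grip": 0.0, "delta_pos": [0, 0, 0], "twist": 0}, {"grip": 0.0, "delta_pos": [0, 0, 0], "twist": 0}]}}

```text
clock: 19.97
position: [0.5694, -0.2629, 0.2443]
ee_rot: [0.467, 0.531, 0.467, -0.53]
contact_force: [6.8, -1.1, -8.8]
width: 0.0084
```

```bash
python3 s.py; python3 - <<'E'
from m import *
c=cam('side')
for st,ce,l in blobs(mask(c,R),150): print('red',st,ce)
t=cam('top')
for st,ce,l in blobs(mask(t,lambda h,S,v:(h>8)&(h<25)&(S>100)&(v>60)),20):
    if 300<ce[0]<345 and 170<ce[1]<205: print('lamp',st,ce,onplane(t,ce,.129))
print(np.abs(manip.get_state()['qd']).max()); print(manip.sign_off())
E
```

```text
[ 0.5694 -0.2629  0.2443] [ 6.76 -1.07 -8.79] [-0.169 -0.997 -0.048] 0.008378063212018642
red [347 232  29  36 190] [357.25263158 254.14736842]
red [226 357  46  13 454] [247.92511013 362.48017621]
lamp [317 180  12  12  86] [322.5        185.93023256] [[0.62966776 0.01678172 0.129     ]]
0.0017003064489928073
the job is handed in; nothing more can be done
None
```

The lamp stands upright on the small green pad, released while the cover was shut. The cover is held open at about 45° by the red handle. I handed the job in at about 20 s on the robot's clock; no verdict was reported.

- **Lamp:** I gripped it lightly near the head, pivoted it up about its foot on the bench, and carried it to the pad. On the last check its head was within about 2 mm of the pad centre.
- **Cover:** The near corner, the handle bar and the tool position each put the angle between about 43.5° and 47°. It did not move in the last 0.7 s, and the arm joints were still.
- **Grip:** The fingers read 8.4 mm open on the 10 mm bar. That is narrower than it should be, probably because the fingers flex. The hold was steady, with a wrist force of about 11 N.
- **First lamp attempts failed:** With a firm grip the lamp did not turn. When I loosened the grip it slid about 35 mm down to the bench, and I gripped it again with a lighter squeeze.
- **Bystanders:** The screwdriver did not move. The others looked undisturbed in the pictures, but I did not measure them again at the end.

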